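# Pulse-test a returned personal blender

### The arm

A 6-joint arm with a two-finger parallel gripper is mounted at the origin on the work surface. World frame = base frame: x ahead of the robot, y to its left, z up, the work surface at z = 0. Lengths are in m, angles in rad, forces in N, time in s.
With the tool pointing down it reaches from about 0.425 to 0.95 m from the base axis. Payload 3.5 kg.
Tool frame: the origin (TCP) lies at the very end of the fingers, on their centre line; the grasp point (between the pads) lies 19 mm behind it; z points along the fingers, y is the direction in which the jaws open and shut (so a half turn about z gives the same grasp; the last joint's range is limited). The gripper opens to 85 mm and grips with 20 to 120 N. Pads are 22 mm wide; open, the fingers measure 114 mm over their backs; the gripper's body (76 mm by 85 mm) begins 54 mm behind the grasp point. The pads swing forward as they close: fully open they stand 13 mm farther back than shut.
Start: joints at [1.188, 0.286, 1.577, -0, 1.279, -0.15], TCP at [0.156, 0.657, 0.206] pointing down, gripper open.
Joint ranges: [-2.77, 2.77], [-0.9, 2.22], [0.21, 2.48], [-1.53, 4.67], [0.24, 2.81], [-2.84, 2.84]. Speed limits (rad/s): [2.79, 2.79, 3.14, 3.14, 3.14, 3.14].

### API

Orientations are given as a unit quaternion [x, y, z, w].
In Python, from plant import ctrl, eyes, ticket gives the robot as it stands.
- The arm moves only by the tool send_rows, never from a script. Its arguments are lists of equal length, an entry for each row: "translation": the shift along the tool's x, y, z in units of 30 mm (1.0 is 30 mm), a list of three; "rotation": the turn, a rotation vector about the tool's x, y, z in units of 5 degrees (1.0 is 5 degrees), a list of three; "grip": the finger opening in mm, from 0 to 85.4. A call has 1 to 5 rows; each row shifts and turns the commanded pose from where the row before left it, along the tool's axes as they then stand; what a row does not reach is not made up. A row lasts 1/8 s, in which the tool goes at most 62.5 mm and 10.7 degrees, less where a joint would pass 70% of its speed; a pose out of reach is approached as far as the arm can. A call is refused whole if a number of a shift passes 1 or a number of a turn 1, either way. A call with a gripper value outside its range is refused whole. The fingers move at their own pace and stop on an object; "squeeze" is the grip in N (left out, the last holds). Time passes only in rows, so rows that do not move let the fingers close. It gives the time, the measured TCP pose, the force and the opening at its end, in the units of the state.
- ctrl.get_state(): the state, without advancing time (a new reading comes with each control period).
- eyes.read_camera(name): name is "scene" or "top" or "wrist"; returns a dict with "image" (384x512x3 uint8, blue, green, red), "mtx" (3x3 intrinsics, pixels), "xyz" and "orientation" of the camera in the world; the wrist camera has in their place "hand_eye" (4x4, takes a point from camera to tool coordinates, whose origin is the TCP and whose axes are the flange's). Camera axes: x right, y down, z forward; pixel columns grow to the right and rows downward; lengths in m; the calibration is good to about 2 mm. A picture is of the moment at which its call begins: read the wrist's pose just before it. There is no depth.
- ticket.sign_off(): hands the job in, once; it reports no verdict.
The state is a dict: "time": time; "qpos": joint angles; "dq": joint speeds; "joint_efforts": joint torques, N m; "eef_pos": TCP position; "tcp_rot": TCP orientation; "contact_force": force on the tool from outside, world axes, zero at the start; "wrist_torque": the same for the moment, N m; "opening": opening from 0.0 (shut) to 1.0 (fully open).
Only numpy, scipy, OpenCV 4.12 (cv2) and the standard library are available. Lean on these libraries where they do the work, as an engineer would, in place of code of your own. Each camera call takes 0.05 s, during which the arm holds its last target. There are 200 camera calls.

### The job

Bench-test the returned blender: the steel cup stands bottom-down with its blade cap on top, so turn it over and set it, blade cap down, fully home in the motor base, its three lugs through the three slots. Then turn the cup clockwise (seen from above) to the pulse position, halfway between the slots and the lock click (about 45 degrees), never as far as the click, and finish while still gripping it there against the return spring. Leave the carton, the tape roll and the screwdriver where they are.

Things in the scene. Friction and masses are not known exactly. Their poses are not given: they have to be found in the camera images.
- cup: closed steel blender cup, 240 g, 85 mm high, grey blade cap screwed on its mouth. The steel part is a plain cylinder 58 mm in diameter, 0 to 68 mm from the closed bottom; cap: 68 mm in diameter, 68 to 85 mm. Starts standing, blade cap up, at any yaw. Origin: centre of the closed bottom; z points from there to the mouth (up at the start)
- cup_mouth (a point): centre of the cup's flat mouth face (the rim of the blade cap), 85 mm from the closed bottom along the cup's z
- cup_lug (a point): middle of the tip of one of three equal bayonet lugs, at 0, 120 and 240 degrees about the cup's z from its x axis. They stand out of the cap to a radius of 40 mm, are 12 mm wide and span 78 to 83 mm from the closed bottom. This one lies on the cup's x axis. A small bright rib on the cap, next to the steel body, marks each lug
- motor_base: black motor base fixed upright on the desk, 109 mm high, 102 mm in diameter at the top, 108 mm at the foot, with a round well 14 mm deep in its top. The opening, 72 mm in diameter, is edged by three grey lips, 4.5 mm thick. On the rim two bright lines flank each slot, a dot lies 45 degrees clockwise of it (pulse), a bar 90 degrees (lock). Origin: centre of the underside, z up
- well_floor (a point): centre of the well floor of the motor base, 95 mm above the desk. The cup is home when its mouth face stands here; only then do the lugs clear the underside of the lips (9.5 mm above the floor, so 2.5 mm play) and can turn under them
- base_slot (a point): one of three equal slots between the lips, at 0, 120 and 240 degrees about the base's z from its x axis: 17 mm wide, reaching to a radius of 43 mm. This one lies on the base's x axis; the point is at radius 40 mm, level with the rim, 109 mm above the desk. The three lugs go straight down through the slots
- switch_ring (a joint): angle (rad) of the switch ring in the well: 0 with its pockets under the slots, growing clockwise seen from above. The lugs sit in the pockets (2 mm play each side, 0.05 rad), so the cup turns it. A spring (0.08 N m at 0, 0.24 at halfway) drives ring and cup back to 0 when let go. Halfway (pulse) is 0.79; from about 1.05 spring catches resist and near 1.5 they click: lock
- carton: bystander: cardboard carton 140 x 110 x 85 mm (x, y, z), origin at the centre of its underside
- tape_roll: bystander: cardboard-brown roll of packing tape lying flat, 100 mm in diameter, 48 mm high, origin at the centre of its underside
- screwdriver: bystander: screwdriver lying on the desk along its own x axis
Mind the look-alikes: they are no part of the job. There is more than one size of the cup; the one meant has the size given above.

How it is judged:
On the way, in this order (a step that is already met when the one before it is completed fails the run):
1. the cup has been turned over, mouth down (angle between cup's own z axis and vertical above 2.9 rad), for 0.2 s.
2. the cup is home in the well, not yet turned (angle between cup's own z axis and vertical above 3 rad and horizontal distance between cup_mouth and well_floor below 0.004 m and z of cup_mouth in the frame of well_floor below 0.003 m and value of joint switch_ring below 0.3 rad), for 0.1 s.
3. the cup is turned to the pulse position  (value of joint switch_ring between 0.58 and 1 rad), for 0.2 s.
At the end, for the whole second after the job is handed in: the cup is mouth-down in the well (upright within 8 degrees, centred within 4 mm, mouth face within 4 mm of the well floor), the switch ring stands between 0.58 and 1.0 rad (33 to 57 degrees) and stays there, at rest, with the fingers gripping the cup by more than 3 N (all of step 3 and angle between cup's own z axis and vertical above 3 rad and horizontal distance between cup_mouth and well_floor below 0.004 m and z of cup_mouth in the frame of well_floor below 0.004 m and contact force between the fingers and cup above 3 N and linear speed of cup below 0.03 m/s); the arm keeps its last pose, push and grip.
It fails at once if the cup is turned as far as the lock click (value of joint switch_ring above 1.35 rad).
It fails at once if the carton is disturbed (distance of carton from where it was at the start of the episode above 0.03 m).
It fails at once if the tape roll is disturbed (distance of tape_roll from where it was at the start of the episode above 0.03 m).
It fails at once if the screwdriver is disturbed (distance of screwdriver from where it was at the start of the episode above 0.03 m).
It also fails if it takes over 64 s, if anything falls off the work surface, if the arm or the gripper's body presses on something with over 40 N, if the wrist force passes 120 N, or if a joint passes its speed limit or range.

## Working session

There is one attempt and no reset: what is moved stays moved. The work goes in short steps, Python scripts to look and compute and a tool call to move; the robot and the scene stay as the last step left them, time stands still between calls to the robot, and variables do not carry over. Pictures are saved under pics/ and viewed, about 8 in all and at most 12, crops included, and the job is handed in when it is done.

Besides the shell and the picture viewer there is one more tool, called after "Call:" as name(argument=value, ...) on one line, values as JSON. send_rows: Moves the arm, as the interface text tells. Its arguments: {"type":"object","properties":{"translation":{"type":"array"},"rotation":{"type":"array"},"grip":{"type":"array"},"squeeze":{"type":"number"}},"required":["translation","rotation","grip"]}

```bash
mkdir -p pics; ls; cat > h.py <<'E'
import sys; sys.path.insert(0,'.')
from plant import ctrl, eyes, ticket
import numpy as np, cv2, json
from scipy.spatial.transform import Rotation as R
def snap(n,f):
    s=ctrl.get_state(); d=eyes.read_camera(n); cv2.imwrite('pics/%s.png'%f,d['image'])
    if n=='wrist':
        T=np.eye(4);T[:3,:3]=R.from_quat(s['tcp_rot']).as_matrix();T[:3,3]=s['eef_pos'];C=T@np.array(d['hand_eye'])
    else:
        C=np.eye(4);o=np.array(d['orientation']);C[:3,:3]=R.from_quat(o).as_matrix() if o.size==4 else o;C[:3,3]=d['xyz']
    np.savez('pics/%s.npz'%f,K=d['mtx'],C=C); return d['image']
def cam(f):
    z=np.load('pics/%s.npz'%f); return z['K'],z['C']
def ray(f,uv,z):
    K,C=cam(f); d=C[:3,:3]@np.linalg.inv(K)@np.array([uv[0],uv[1],1.]); return C[:3,3]+d*(z-C[2,3])/d[2]
def proj(f,P):
    K,C=cam(f); p=(np.atleast_2d(P)-C[:3,3])@C[:3,:3]; q=p@np.array(K).T; return q[:,:2]/q[:,2:]
E
python3 - <<'E'
from h import *
a=snap('top','top0');b=snap('scene','scene0')
cv2.imwrite('pics/both0.png',np.vstack([a,b])[:, :] if 0 else cv2.resize(np.hstack([a,b]),(800,300)))
s=ctrl.get_state();print(s)
for n in('top0','scene0'):print(cam(n))
E
```

```text
pics
{'time': 0.1, 'qpos': array([ 1.18801806e+00,  2.87099871e-01,  1.57803928e+00,  1.09700794e-05,
        1.27861663e+00, -1.49993034e-01]), 'dq': array([ 0.0014298 , -0.00269604, -0.00411839, -0.00075749,  0.00052098,
        0.0009358 ]), 'joint_efforts': array([ 4.71110652e-04, -4.07299483e+01, -2.93697542e+01, -1.13403255e-04,
        3.38366168e-03,  9.08207056e-07]), 'eef_pos': array([0.15543137, 0.65618836, 0.20496567]), 'tcp_rot': array([ 1.16131499e-01,  9.93233258e-01, -1.04203567e-03, -2.89783962e-04]), 'contact_force': array([ 1.21151739, -0.7085399 , -0.30363006]), 'wrist_torque': array([ 0.02083866, -0.02668391,  0.02489709]), 'opening': 0.9996093449773015}
(array([[415.76600476,   0.        , 254.21928932],
       [  0.        , 415.76600476, 185.92060404],
       [  0.        ,   0.        ,   1.        ]]), array([[ 0.0218933 , -0.99598806,  0.08676678,  0.40005487],
       [-0.99967095, -0.02064838,  0.01521965, -0.01848293],
       [-0.013367  , -0.08707144, -0.99611239,  1.50871926],
       [ 0.        ,  0.        ,  0.        ,  1.        ]]))
(array([[453.60325432,   0.        , 262.58922726],
       [  0.        , 453.60325432, 192.07597447],
       [  0.        ,   0.        ,   1.        ]]), array([[-0.12265157,  0.72830506, -0.67418716,  1.44057565],
       [ 0.99242208,  0.09508137, -0.07783282,  0.10387322],
       [ 0.0074166 , -0.67862454, -0.73444791,  1.05949473],
       [ 0.        ,  0.        ,  0.        ,  1.        ]]))
```

View pics/top0.png

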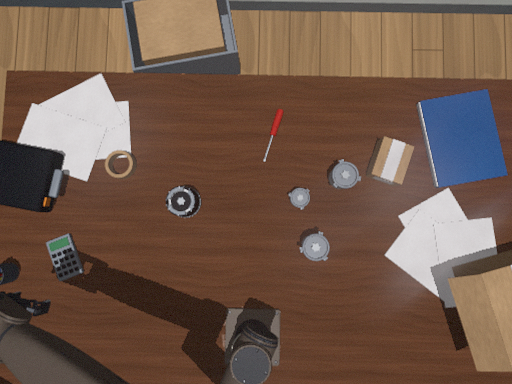

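View pics/scene0.png

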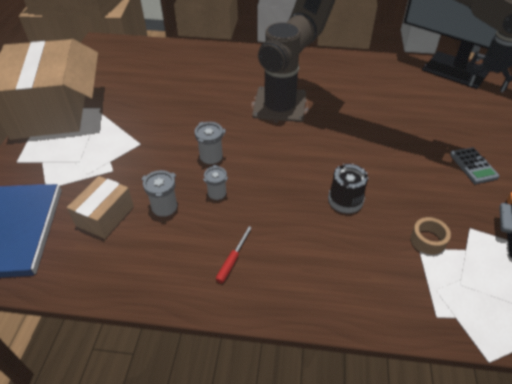

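Candidates in the top view are (300,198) small, (345,174) and (315,247), both larger. I'll enlarge the crop and measure their sizes.

```bash
python3 - <<'E'
from h import *
a=cv2.imread('pics/top0.png');b=cv2.imread('pics/scene0.png')
c=cv2.resize(a[150:275,270:375],None,fx=4,fy=4,interpolation=cv2.INTER_CUBIC)
d=cv2.resize(b[110:230,130:235],None,fx=3.5,fy=3.5,interpolation=cv2.INTER_CUBIC)
H=500;out=np.zeros((500,790,3),np.uint8);out[:c.shape[0],:c.shape[1]]=c;out[:d.shape[0],420:420+d.shape[1]]=d
cv2.imwrite('pics/crop1.png',out)
for uv in((300,198),(345,174),(315,247),(182,201)):
  for z in(.085,.11): 
    p=ray('top0',uv,z);print(uv,z,p.round(3), 'r68 px', np.linalg.norm(proj('top0',p+[0,.068,0])-proj('top0',p)).round(1), 'scene',proj('scene0',[p,p*[1,1,0]]).round(0).tolist())
E
```

```text
(300, 198) 0.085 [ 0.486 -0.154  0.085] r68 px 19.9 scene [[214.0, 173.0], [216.0, 192.0]]
(300, 198) 0.11 [ 0.484 -0.152  0.11 ] r68 px 20.2 scene [[215.0, 167.0], [217.0, 192.0]]
(345, 174) 0.085 [ 0.572 -0.308  0.085] r68 px 19.8 scene [[157.0, 188.0], [162.0, 207.0]]
(345, 174) 0.11 [ 0.569 -0.303  0.11 ] r68 px 20.2 scene [[158.0, 182.0], [164.0, 207.0]]
(315, 247) 0.085 [ 0.321 -0.207  0.085] r68 px 20.1 scene [[208.0, 136.0], [210.0, 155.0]]
(315, 247) 0.11 [ 0.322 -0.204  0.11 ] r68 px 20.5 scene [[209.0, 131.0], [211.0, 156.0]]
(182, 201) 0.085 [0.467 0.25  0.085] r68 px 19.7 scene [[348.0, 181.0], [344.0, 200.0]]
(182, 201) 0.11 [0.466 0.245 0.11 ] r68 px 20.1 scene [[348.0, 174.0], [343.0, 199.0]]
```

View pics/crop1.png

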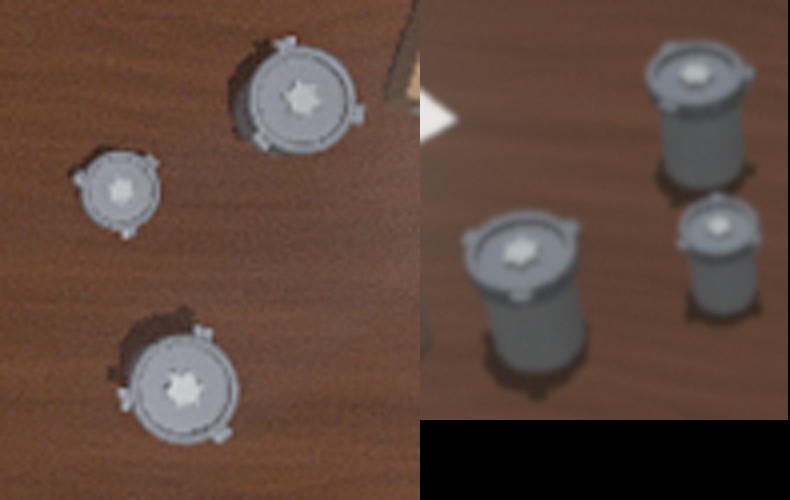

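The small cup at (300,198) has a cap about 20 px wide, which matches 68 mm (expected 19.9 px). The other two measure about 27 px and are too big. I'll head past the base first, looking at it on the way.

Call:
send_rows(translation=[[-1,-0.9,-0.3],[-1,-0.9,-0.3],[-1,-0.9,-0.3],[-1,-0.9,-0.3],[-1,-0.9,-0.3]], rotation=[[0,0,0],[0,0,0],[0,0,0],[0,0,0],[0,0,0]], grip=[85,85,85,85,85])

```text
time: 0.72
eef_pos: [0.2709, 0.4894, 0.2509]
tcp_rot: [0.116, 0.993, -0.0, -0.0]
contact_force: [0.8, -0.8, 0.3]
opening: 0.999
```

Call:
send_rows(translation=[[-1,-0.9,-0.3],[-1,-0.9,-0.3],[-1,-0.9,-0.3],[-1,-0.9,-0.3],[-1,-0.9,-0.3]], rotation=[[0,0,0],[0,0,0],[0,0,0],[0,0,0],[0,0,0]], grip=[85,85,85,85,85])

```text
time: 1.35
eef_pos: [0.3856, 0.3236, 0.296]
tcp_rot: [0.116, 0.993, -0.0, -0.0]
contact_force: [0.7, -0.0, 0.0]
opening: 0.993
```

```bash
cat >> h.py <<'E'
def log():
    s=ctrl.get_state(); open('log.jsonl','a').write(json.dumps([list(map(float,s[k])) for k in('qpos','eef_pos','tcp_rot')])+'\n')
    print('t',round(s['time'],2),'q',s['qpos'].round(3),'p',s['eef_pos'].round(4),'f',s['contact_force'].round(1),'op',round(s['opening'],3)); print(R.from_quat(s['tcp_rot']).as_matrix().round(3).tolist())
    return s
E
python3 - <<'E'
from h import *
open('log.jsonl','a').write(json.dumps([[1.18801806e+00,  2.87099871e-01,  1.57803928e+00,  1.09700794e-05,1.27861663e+00, -1.49993034e-01],[0.15543137, 0.65618836, 0.20496567],[1.16131499e-01,  9.93233258e-01, -1.04203567e-03, -2.89783962e-04]])+'\n')
log();snap('wrist','w1');print(cam('w1')[1].round(3), proj('w1',[[.466,.245,.109],[0.486,-.154,.085]]), np.array(eyes.read_camera('wrist')['hand_eye']).round(4).tolist())
E
```

```text
t 1.35 q [ 0.496 -0.157  1.881  0.     1.419 -0.842] p [0.3856 0.3236 0.296 ] f [ 0.7 -0.   0. ] op 0.993
[[-0.973, 0.231, -0.001], [0.231, 0.973, -0.0], [0.001, -0.0, -1.0]]
[[ 0.231  0.935  0.271  0.315]
 [ 0.973 -0.221 -0.064  0.341]
 [ 0.     0.279 -0.96   0.463]
 [ 0.     0.     0.     1.   ]] [[205.24445313 241.66171388]
 [-51.02035037 304.11281539]] [[0.0001, -0.9602, -0.2792, 0.0723], [1.0, -0.0, 0.0005, 0.0006], [-0.0005, -0.2792, 0.9602, -0.1672], [0.0, 0.0, 0.0, 1.0]]
```

```bash
python3 - <<'E'
from h import *
a=cv2.imread('pics/w1.png');cv2.imwrite('pics/w1b.png',cv2.resize(a,(800,600),interpolation=cv2.INTER_CUBIC))
E
```

```text
(no output)
```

View pics/w1b.png

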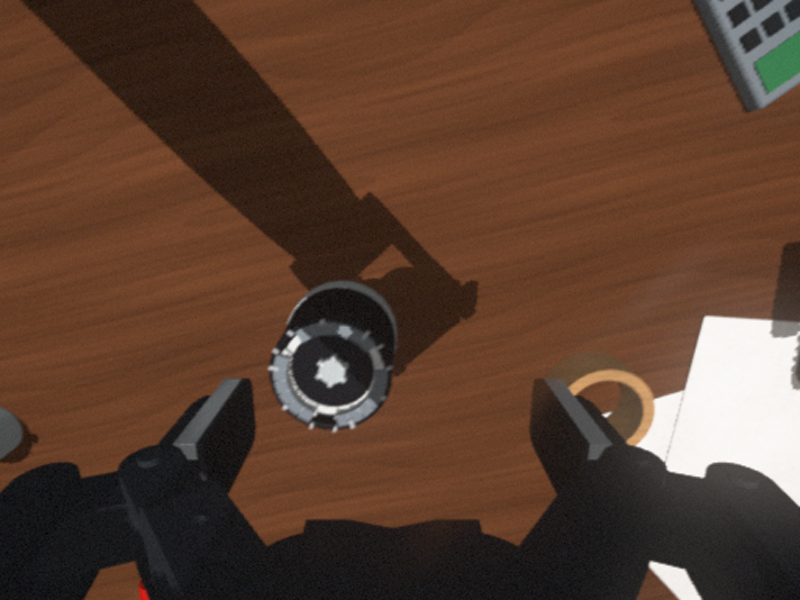

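The base's rim centre is at (332,375) in the 800-wide view. I'll take one nearer shot for its yaw.

Call:
send_rows(translation=[[-0.8,-0.4,0.7],[-0.8,-0.4,0.7],[-0.8,-0.4,0.7],[-0.8,-0.4,0.7],[-0.8,-0.4,0.7]], rotation=[[0,0,0],[0,0,0],[0,0,0],[0,0,0],[0,0,0]], grip=[85,85,85,85,85])

```text
time: 2.08
eef_pos: [0.4881, 0.2389, 0.1898]
tcp_rot: [0.116, 0.993, -0.0, -0.001]
contact_force: [0.1, -0.3, -0.2]
opening: 0.99
```

```bash
cat >> h.py <<'E'
def rect(f,c,z,half,n=600):
    # top-down map at height z centred c: image right=+x world, up=+y
    w=np.array([[c[0]-half,c[1]+half,z],[c[0]+half,c[1]+half,z],[c[0]+half,c[1]-half,z],[c[0]-half,c[1]-half,z]])
    H=cv2.getPerspectiveTransform(proj(f,w).astype(np.float32),np.float32([[0,0],[n,0],[n,n],[0,n]]))
    return cv2.warpPerspective(cv2.imread('pics/%s.png'%f),H,(n,n),flags=cv2.INTER_CUBIC)
E
python3 - <<'E'
from h import *
log();snap('wrist','w2')
c=ray('w1',(212.5,240),.109);print(c)
cv2.imwrite('pics/r2.png',rect('w2',c,.109,.06))
E
```

```text
t 2.08 q [ 0.268  0.011  1.916  0.     1.216 -1.071] p [0.4881 0.2389 0.1898] f [ 0.1 -0.3 -0.2] op 0.99
[[-0.973, 0.23, -0.001], [0.23, 0.973, 0.0], [0.001, -0.0, -1.0]]
[0.46590082 0.25469342 0.109     ]
```

View pics/r2.png

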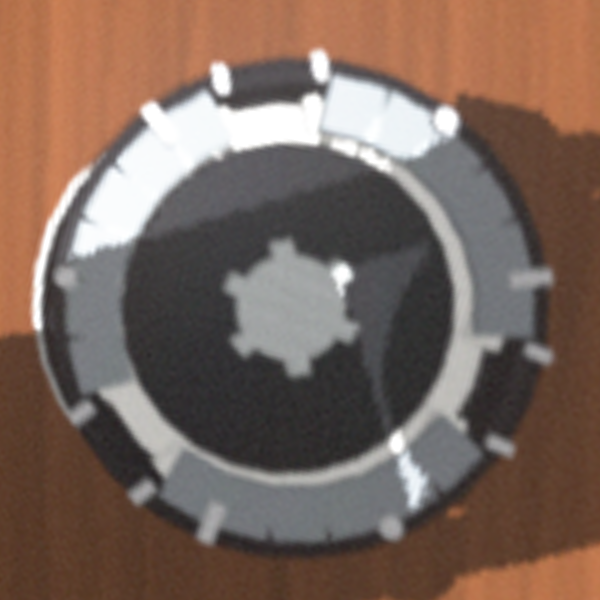

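```bash
cat >> h.py <<'E'
def Rx(x,z):
    x=np.array(x,float);z=np.array(z,float);z/=np.linalg.norm(z);x-=z*(x@z);x/=np.linalg.norm(x);return np.c_[x,np.cross(z,x),z]
def plan(p,M,n=None,cur=None):
    """shift p & turn to M: print total rotvec (5deg units, tool axes now) and rowwise shifts (30mm units)"""
    s=ctrl.get_state(); p0,R0=(s['eef_pos'],R.from_quat(s['tcp_rot'])) if cur is None else cur
    rv=(R0.inv()*R.from_matrix(M)).as_rotvec()/np.radians(5)
    dp=np.array(p)-p0
    n=n or int(np.ceil(max(abs(rv).max(),np.linalg.norm(dp)/.03*.8)/.95))
    print('n',n,'rot/row',(rv/n).round(3),'total',rv.round(2),'dp world',dp.round(4),'dp in final tool axes/30mm',(M.T@dp/.03).round(2),'in cur',(R0.as_matrix().T@dp/.03).round(2))
    return rv,n
E
python3 - <<'E'
from h import *
for q23 in(2.0,2.3):
  for q1 in(0.,.2):
   A=R.from_euler('z',q1)*R.from_euler('y',q23)
   for nm,x,z in(('pick xup',[0,0,1],[0,-1,0]),('pick xdn',[0,0,-1],[0,-1,0])):
    M=R.from_matrix(Rx(x,z))
    e=(A.inv()*M*R.from_euler('z',-np.pi/2)).as_euler('ZYZ')
    print(q23,q1,nm,e.round(2), np.array([e[0]+np.pi,-e[1],e[2]+np.pi]).round(2))
plan([.486,.06,.2],Rx([0,0,1],[0,-1,0]));plan([.486,.06,.2],Rx([0,0,-1],[0,-1,0]))
E
```

```text
2.0 0.0 pick xup [-1.57  1.57 -2.71] [ 1.57 -1.57  0.43]
2.0 0.0 pick xdn [-1.57  1.57  0.43] [ 1.57 -1.57  3.57]
2.0 0.2 pick xup [-1.49  1.75 -2.7 ] [ 1.65 -1.75  0.44]
2.0 0.2 pick xdn [-1.49  1.75  0.44] [ 1.65 -1.75  3.58]
2.3 0.0 pick xup [-1.57  1.57 -2.41] [ 1.57 -1.57  0.73]
2.3 0.0 pick xdn [-1.57  1.57  0.73] [ 1.57 -1.57  3.87]
2.3 0.2 pick xup [-1.44  1.72 -2.4 ] [ 1.71 -1.72  0.74]
2.3 0.2 pick xdn [-1.44  1.72  0.74] [ 1.71 -1.72  3.88]
n 17 rot/row [ 0.929  0.73  -0.929] total [ 15.8   12.42 -15.79] dp world [-0.0025 -0.1764  0.0135] dp in final tool axes/30mm [0.45 0.08 5.88] in cur [-1.28 -5.74 -0.43]
n 16 rot/row [ 0.738 -0.939  0.745] total [ 11.81 -15.03  11.91] dp world [-0.0025 -0.1764  0.0135] dp in final tool axes/30mm [-0.45 -0.08  5.88] in cur [-1.28 -5.74 -0.43]
```

Call:
send_rows(translation=[[-0.3,-1,-0.8],[-0.3,-1,-0.8],[-0.3,-1,-0.6],[0,-1,0],[0,-1,0]], rotation=[[0,0,0],[0.9,0.7,-0.9],[0.9,0.7,-0.9],[0.9,0.7,-0.9],[0.9,0.7,-0.9]], grip=[85,85,85,85,85])

```text
time: 2.75
eef_pos: [0.4962, 0.0875, 0.2698]
tcp_rot: [-0.043, 0.979, -0.141, -0.139]
contact_force: [0.3, 0.3, -0.1]
opening: 0.994
```

```bash
python3 - <<'E'
from h import *
s=log(); q=s['qpos']
A=R.from_euler('z',q[0])*R.from_euler('y',q[1]+q[2])
print((A.inv()*R.from_quat(s['tcp_rot'])*R.from_euler('z',-np.pi/2)).as_euler('ZYZ').round(3))
E
```

```text
t 2.75 q [ 0.114  0.074  1.743 -0.26   1.629 -1.52 ] p [0.4962 0.0875 0.2698] f [ 0.3  0.3 -0.1] op 0.994
[[-0.957, -0.124, -0.26], [-0.046, 0.956, -0.289], [0.285, -0.264, -0.921]]
[-0.26   1.629 -1.52 ]
```

```bash
cat >> h.py <<'E'
from scipy.optimize import least_squares
def fk(k,q):
    a1,s,h,L2,L3,e,d=k
    A=R.from_euler('z',q[0]);B=A*R.from_euler('y',q[1]+q[2]);T=B*R.from_euler('ZYZ',[q[3],q[4],q[5]+np.pi/2])
    return A.apply([a1+L2*np.sin(q[1]),s,h+L2*np.cos(q[1])])+B.apply([e,0,L3])+T.apply([0,0,d]),T
def fitk(prior=[0,.1,.3,.45,.4,0,.25]):
    D=[json.loads(l) for l in open('log.jsonl')]
    f=lambda k:np.r_[np.ravel([(fk(k,a)[0]-np.array(b))/.0005 for a,b,c in D]),(k-np.array(prior))/.1]
    r=least_squares(f,prior);return r.x,r.fun
LO=np.array([-2.77,-.9,.21,-1.53,.24,-2.84]);HI=np.array([2.77,2.22,2.48,4.67,2.81,2.84])
def ik(k,p,M,q0):
    f=lambda q:(lambda t:np.r_[(t[0]-p)*10,(t[1].inv()*R.from_matrix(M)).as_rotvec()])(fk(k,q))
    r=least_squares(f,np.clip(q0,LO+.01,HI-.01),bounds=(LO,HI));return r.x.round(2),np.abs(r.fun).max().round(4)
E
python3 - <<'E'
from h import *
k,res=fitk();print(k.round(4),(res[:-7]*.5).round(2))
cup=np.array([.486,-.154,.054]);base=np.array([.466,.253,.123])
for a in range(-150,31,15):   # heading of u in deg
    u=np.array([np.cos(np.radians(a)),np.sin(np.radians(a)),0]);out=[]
    for x in(1,-1):
        for P,nm in((cup,'c'),(base,'b')):
            for q0 in([0,.2,2,-1.3,1.6,-2.5],[0,.2,2,-1.3,1.6,.6],[0,.2,2,1.5,1.6,0],[.8,.2,2,0,.4,1.5],[.8,.2,2,0,.4,-1.5]):
                q,e=ik(k,P+u*.014,Rx([0,0,x],u),q0)
                if e<.003: out.append((nm,x,q.tolist()));break
    print(a,*out,sep='\n  ')
E
```

```text
[2.000e-04 1.009e-01 2.403e-01 4.430e-01 5.723e-01 2.060e-02 2.744e-01] [-0.   -0.    0.01  0.    0.   -0.02  0.    0.    0.02 -0.   -0.   -0.  ]
-150
  ('c', 1, [-0.18, 0.93, 1.52, -0.83, 2.08, -2.06])
  ('b', 1, [0.38, 0.93, 1.33, -0.23, 2.44, -1.74])
  ('c', -1, [-0.18, 0.93, 1.52, -0.83, 2.08, 1.08])
  ('b', -1, [0.38, 0.93, 1.33, -0.23, 2.44, 1.4])
-135
  ('c', 1, [-0.11, 0.87, 1.63, -1.0, 1.95, -2.09])
  ('b', 1, [0.46, 0.92, 1.35, -0.48, 2.38, -1.93])
  ('c', -1, [-0.11, 0.87, 1.63, -1.0, 1.95, 1.05])
  ('b', -1, [0.46, 0.92, 1.35, -0.48, 2.38, 1.21])
-120
  ('c', 1, [-0.05, 0.81, 1.76, -1.16, 1.82, -2.09])
  ('b', 1, [0.54, 0.89, 1.41, -0.69, 2.28, -2.07])
  ('c', -1, [-0.05, 0.81, 1.76, -1.16, 1.82, 1.05])
  ('b', -1, [0.54, 0.89, 1.41, -0.69, 2.28, 1.07])
-105
  ('c', 1, [-0.01, 0.74, 1.91, -1.34, 1.69, -2.05])
  ('b', 1, [0.62, 0.84, 1.5, -0.87, 2.16, -2.15])
  ('c', -1, [-0.01, 0.74, 1.91, -1.34, 1.69, 1.09])
  ('b', -1, [0.62, 0.84, 1.5, -0.87, 2.16, 0.99])
-90
  ('b', 1, [0.69, 0.78, 1.61, -1.03, 2.02, -2.19])
  ('b', -1, [0.69, 0.78, 1.61, -1.03, 2.02, 0.95])
-75
  ('c
[... 219 characters left out ...]
56, 2.35, 4.12, 1.44, -1.76])
  ('b', 1, [0.79, 0.62, 1.9, -1.36, 1.72, -2.18])
  ('c', -1, [-0.08, 0.56, 2.35, 4.12, 1.44, 1.38])
  ('b', -1, [0.79, 0.62, 1.9, -1.36, 1.72, 0.96])
-45
  ('c', 1, [-0.24, 0.53, 2.47, 3.69, 1.45, -1.65])
  ('c', -1, [-0.24, 0.53, 2.47, 3.69, 1.45, 1.49])
-30
  ('b', 1, [0.79, 0.45, 2.21, 4.48, 1.45, -2.04])
  ('b', -1, [0.79, 0.45, 2.21, 4.48, 1.45, 1.1])
-15
  ('b', 1, [0.72, 0.36, 2.36, 4.16, 1.34, -1.92])
  ('b', -1, [0.72, 0.36, 2.36, 4.16, 1.34, 1.22])
0
15
  ('c', 1, [-1.07, 0.54, 2.43, 1.8, 1.53, -1.4])
  ('c', -1, [-1.07, 0.54, 2.43, 1.8, 1.53, 1.74])
30
  ('c', 1, [-1.09, 0.58, 2.3, 1.53, 1.58, -1.31])
  ('c', -1, [-1.09, 0.58, 2.3, 1.53, 1.58, 1.84])
```

The kinematic model fits to 0.02 mm. I'll check whether the cup is in the wrist view now.

```bash
python3 - <<'E'
from h import *
snap('wrist','w3');print(proj('w3',[[.486,-.154,.085],[.486,-.154,0]]))
for uv in((80,178),(153,162),(127,233),(120,190)):
  p=ray('top0',(270+(uv[0]+.5)/4-.5,150+(uv[1]+.5)/4-.5),.0805);print(p, np.degrees(np.arctan2(p[1]+.154,p[0]-.486)))
cv2.imwrite('pics/r3.png',rect('w3',(.486,-.154),.083,.055,500))
k,_=fitk()
q=ctrl.get_state()['qpos']
for z in(.054,.16):
 for b in(.014,.114):
  for a in(-100,-105,-110):
   u=np.array([np.cos(np.radians(a)),np.sin(np.radians(a)),0]);print(z,b,a,ik(k,np.array([.486,-.154,z])+u*(.014-.014-b+.014),Rx([0,0,1],u),q))
E
```

```text
[[120.91048958 181.93607396]
 [155.42672883 184.47313528]]
[ 0.49867102 -0.11901549  0.0805    ] 70.09014226915467
[ 0.51377314 -0.18150801  0.0805    ] -44.72521325199104
[ 0.45229289 -0.159922    0.0805    ] -170.03540610970094
[ 0.48906454 -0.15347582  0.0805    ] 9.706390521397942
0.054 0.014 -100 (array([ 0.03,  0.72,  1.94, -1.39,  1.66, -2.04]), np.float64(0.0))
0.054 0.014 -105 (array([ 0.02,  0.75,  1.89, -1.32,  1.7 , -2.06]), np.float64(0.0))
0.054 0.014 -110 (array([ 0.01,  0.77,  1.84, -1.26,  1.75, -2.07]), np.float64(0.0))
0.054 0.114 -100 (array([ 0.2 ,  0.77,  1.84, -1.24,  1.76, -2.07]), np.float64(0.0))
0.054 0.114 -105 (array([ 0.18,  0.81,  1.77, -1.19,  1.8 , -2.1 ]), np.float64(0.0))
0.054 0.114 -110 (array([ 0.15,  0.84,  1.7 , -1.14,  1.85, -2.11]), np.float64(0.0))
0.16 0.014 -100 (array([ 0.03,  0.49,  2.  , -1.41,  1.69, -2.2 ]), np.float64(0.0))
0.16 0.014 -105 (array([ 0.02,  0.53,  1.95, -1.35,  1.74, -2.22]), np.float64(0.0))
0.16 0.014 -110 (array([ 0.01,  0.56,  1.9 , -1.29,  1.79, -2.22]), np.float64(0.0))
0.16 0.114 -100 (array([ 0.2 ,  0.56,  1.89, -1.28,  1.81, -2.22]), np.float64(0.0))
0.16 0.114 -105 (array([ 0.18,  0.6 ,  1.83, -1.23,  1.85, -2.24]), np.float64(0.0))
0.16 0.114 -110 (array([ 0.15,  0.64,  1.76, -1.19,  1.9 , -2.25]), np.float64(0.0))
```

View pics/r3.png

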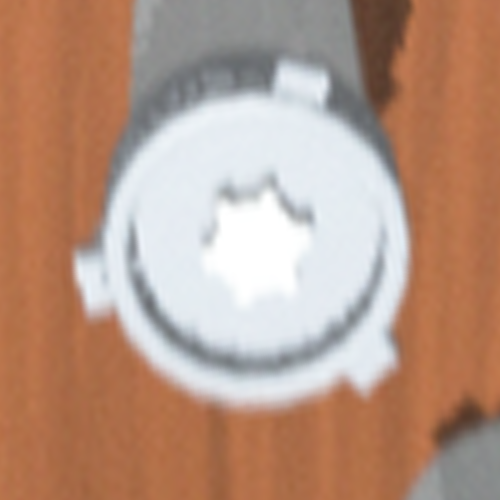

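```bash
python3 - <<'E'
from h import *
d=eyes.read_camera('wrist');K=np.array(d['mtx']);H=np.array(d['hand_eye']);print(K[0,0])
for z in(0,-.007,-.013,-.02):
  for x in(-.011,.011):
    p=np.linalg.inv(H)@[x,-.0427,z,1];q=K@p[:3];q2=K@(np.linalg.inv(H)@[x,.0427,z,1])[:3];print(z,x,(q[:2]/q[2]*1.5625).round(0),(q2[:2]/q2[2]*1.5625).round(0))
E
```

```text
301.1771030853006
0 -0.011 [279. 385.] [498. 385.]
0 0.011 [275. 332.] [502. 332.]
-0.007 -0.011 [275. 394.] [502. 394.]
-0.007 0.011 [271. 339.] [506. 339.]
-0.013 -0.011 [271. 401.] [506. 401.]
-0.013 0.011 [267. 345.] [510. 345.]
-0.02 -0.011 [266. 411.] [511. 411.]
-0.02 0.011 [261. 352.] [515. 352.]
```

```bash
python3 - <<'E'
from h import *
a=cv2.resize(cv2.imread('pics/w3.png'),(800,600),interpolation=cv2.INTER_CUBIC);S=1.5625
s=ctrl.get_state();T=R.from_quat(s['tcp_rot'])
def dot(P,c):
    for q in proj('w3',P)*S+S/2-.5: cv2.circle(a,tuple(int(v) for v in q.round()),2,c,-1)
for z,c in((0,(0,255,0)),(-.013,(0,255,255)),(-.032,(255,255,0))):
    dot([s['eef_pos']+T.apply([x,y,z]) for x in(-.011,.011) for y in(-.0427,.0427)],c)
c=np.array([.487,-.153,0])
for t in range(0,360,10): dot(c+[.034*np.cos(np.radians(t)),.034*np.sin(np.radians(t)),.085],(0,0,255))
for t in(73,193,313):
  t=np.radians(t);e=np.array([np.cos(t),np.sin(t),0]);n=np.array([-e[1],e[0],0])
  dot([c+e*.04+n*w+[0,0,h] for w in(-.006,.006) for h in(.078,.083)],(255,0,255))
cv2.imwrite('pics/w3o.png',a)
E
```

```text
(no output)
```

View pics/w3o.png

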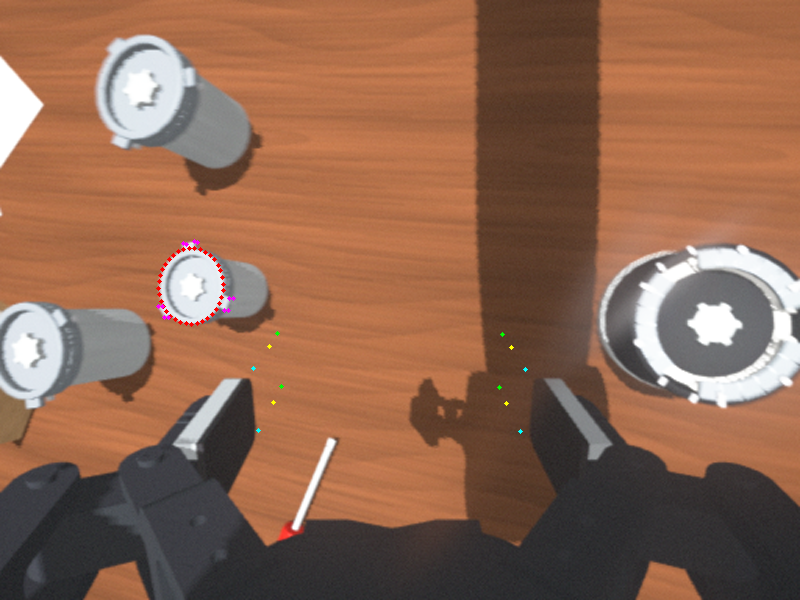

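```bash
cat >> h.py <<'E'
CUP=np.array([.487,-.153,0.]);BASE=np.array([.466,.2532,0.])
def pose(c,head,tilt,up,zg,back):
    """tool pose: axis point c at height zg lies `back` behind TCP; tilt>0 = pointing up; up=+1 x up"""
    a,t=np.radians([head,tilt]);u=np.array([np.cos(a)*np.cos(t),np.sin(a)*np.cos(t),np.sin(t)])
    return np.array([c[0],c[1],zg])+u*back,Rx([0,0,up],u)
E
python3 - <<'E'
from h import *
print('sd tip',ray('w3',(332/1.5625,438/1.5625),.005),'handle',ray('w3',(290/1.5625,530/1.5625),.012))
p,M=pose(CUP,-105,-4,1,.16,.012-.13);print(p)
rv,n=plan(p,M)
k,_=fitk();q=ctrl.get_state()['qpos'];print(ik(k,p,M,q))
E
```

```text
sd tip [ 0.62202201 -0.03040336  0.005     ] handle [ 0.71971219 -0.06018913  0.012     ]
[ 0.51746625 -0.0392984   0.16823126]
n 12 rot/row [ 0.769  0.853 -0.908] total [  9.23  10.24 -10.9 ] dp world [ 0.0208 -0.1268 -0.1005] dp in final tool axes/30mm [-3.07 -1.76  4.13] in cur [-1.44 -3.25  4.12]
(array([ 0.2 ,  0.57,  1.8 , -1.18,  1.84, -2.27]), np.float64(0.0))
```

Call:
send_rows(translation=[[0,0,0],[0,0,0],[0,0,0],[0,0,0],[0,0,0]], rotation=[[0.77,0.85,-0.91],[0.77,0.85,-0.91],[0.77,0.85,-0.91],[0.77,0.85,-0.91],[0.77,0.85,-0.91]], grip=[85,85,85,85,85])

```text
time: 3.48
eef_pos: [0.496, 0.089, 0.2691]
tcp_rot: [-0.229, 0.873, -0.276, -0.33]
contact_force: [0.7, -0.9, -0.4]
opening: 0.996
```

Call:
send_rows(translation=[[0,0,0],[0,0,0],[0,0,0],[0,0,0],[0,0,0]], rotation=[[0.77,0.85,-0.91],[0.77,0.85,-0.91],[0.77,0.85,-0.91],[0.77,0.85,-0.91],[0.77,0.85,-0.91]], grip=[85,85,85,85,85])

```text
time: 4.1
eef_pos: [0.4959, 0.0887, 0.2688]
tcp_rot: [-0.393, 0.678, -0.384, -0.489]
contact_force: [-0.6, 0.2, 0.0]
opening: 0.994
```

Call:
send_rows(translation=[[0,0,0],[0,0,0],[-1,-0.6,1],[-1,-0.6,1],[-1,-0.6,1]], rotation=[[0.77,0.85,-0.91],[0.77,0.85,-0.91],[0,0,0],[0,0,0],[0,0,0]], grip=[85,85,85,85,85])

```text
time: 4.72
eef_pos: [0.5273, -0.0064, 0.1719]
tcp_rot: [-0.447, 0.581, -0.416, -0.538]
contact_force: [0.9, 0.5, 0.0]
opening: 0.995
```

```bash
python3 - <<'E'
from h import *
s=log();a=snap('scene','s1');snap('wrist','w4')
T=R.from_quat(s['tcp_rot'])
for z,c in((0,(0,255,0)),(-.013,(0,255,255)),(-.032,(255,255,0)),(-.073,(0,0,255))):
    P=[s['eef_pos']+T.apply([0,y,z]) for y in(-.0427,.0427)];q=proj('s1',P)
    print(z,q.round(1).tolist(),proj('w4',P).round(0).tolist())
q=proj('s1',s['eef_pos'])[0];x,y=[int(max(0,v)) for v in q-70]
b=cv2.resize(a[y:y+130,x:x+130],None,fx=4.5,fy=4.5,interpolation=cv2.INTER_CUBIC)
for z,c in((0,(0,255,0)),(-.013,(0,255,255)),(-.032,(255,255,0)),(-.073,(0,0,255))):
  for yy in(-.0427,.0427):
    q=(proj('s1',s['eef_pos']+T.apply([0,yy,z]))[0]-[x,y]+.5)*4.5;cv2.circle(b,tuple(int(v) for v in q),3,c,-1)
cv2.imwrite('pics/s1c.png',b)
E
```

```text
t 4.72 q [ 0.253  0.593  1.752 -1.146  1.87  -2.279] p [ 0.5273 -0.0064  0.1719] f [0.9 0.5 0. ] op 0.995
[[-0.022, -0.967, -0.253], [-0.072, 0.254, -0.964], [0.997, -0.003, -0.076]]
0 [[255.4, 176.0], [266.7, 156.5]] [[175.0, 222.0], [321.0, 223.0]]
-0.013 [[259.8, 177.0], [270.9, 157.4]] [[169.0, 231.0], [327.0, 232.0]]
-0.032 [[266.2, 178.5], [277.1, 158.8]] [[159.0, 247.0], [336.0, 248.0]]
-0.073 [[280.3, 181.8], [290.7, 161.7]] [[126.0, 300.0], [368.0, 301.0]]
```

View pics/s1c.png

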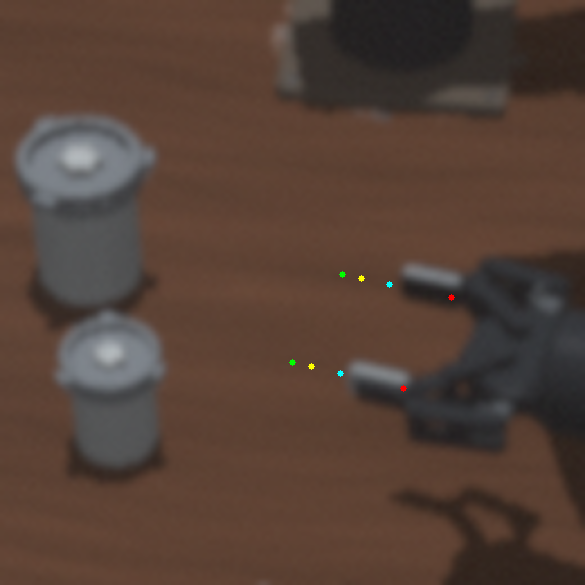

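Both cameras show the open fingertips about 40 mm behind the reported TCP, and the pads span roughly −40 to −73 mm. This disagrees with the text, so I'll rely on what the cameras show and put the cup axis about 42 mm behind the TCP.

```bash
python3 - <<'E'
from h import *
k,_=fitk();q=ctrl.get_state()['qpos']
p,M=pose(CUP,-105,-2,1,.056,.042-.09);plan(p,M,4);print(p,ik(k,p,M,q))
p2,M2=pose(CUP,-105,-2,1,.056,.042);print(p2,ik(k,p2,M2,q))
E
```

```text
n 4 rot/row [-0.001  0.108  0.011] total [-0.    0.43  0.04] dp world [-0.026  -0.0982 -0.1115] dp in final tool axes/30mm [-3.6  -0.01  3.51] in cur [-3.46 -0.02  3.65]
[ 0.49941575 -0.1066638   0.05767518] (array([ 0.1 ,  0.75,  1.84, -1.24,  1.73, -2.09]), np.float64(0.0))
[ 0.47613622 -0.19354417  0.05453422] (array([-0.05,  0.71,  1.94, -1.37,  1.64, -2.06]), np.float64(0.0))
```

Call:
send_rows(translation=[[0,0,0.9],[-0.4,0,0.9],[-0.8,0,0.9],[-0.8,0,0.5],[-0.8,0,0.3]], rotation=[[0,0.43,0],[0,0,0],[0,0,0],[0,0,0],[0,0,0]], grip=[85,85,85,85,85])

```text
time: 5.45
eef_pos: [0.5015, -0.1045, 0.0846]
tcp_rot: [-0.438, 0.572, -0.425, -0.549]
contact_force: [0.2, 1.1, 0.6]
opening: 0.996
```

Call:
send_rows(translation=[[-0.3,0,0],[-0.3,0,0],[-0.15,0,0],[0,0,0]], rotation=[[0,0,0],[0,0,0],[0,0,0],[0,0,0]], grip=[85,85,85,85])

```text
time: 5.95
eef_pos: [0.5021, -0.1041, 0.0623]
tcp_rot: [-0.438, 0.571, -0.424, -0.55]
contact_force: [0.1, 0.3, -0.4]
opening: 0.997
```

```bash
python3 - <<'E'
from h import *
s=log();snap('wrist','w5')
for h in(.056,):
  p2,M2=pose(CUP,-105,-2,1,h,.042);plan(p2,M2,4)
T=R.from_quat(s['tcp_rot']);a=cv2.imread('pics/w5.png')
def dot(P,c):
    for q in proj('w5',P): cv2.circle(a,tuple(int(v) for v in q.round()),1,c,-1)
for t in range(0,360,10): dot(CUP+[.034*np.cos(np.radians(t)),.034*np.sin(np.radians(t)),.085],(0,0,255))
for t in(73,193,313):
  t=np.radians(t);e=np.array([np.cos(t),np.sin(t),0]);n=np.array([-e[1],e[0],0])
  dot([CUP+e*.04+n*w+[0,0,h] for w in(-.006,.006) for h in(.078,.083)],(255,0,255))
cv2.imwrite('pics/w5o.png',cv2.resize(a,(768,576),interpolation=cv2.INTER_CUBIC))
E
```

```text
t 5.95 q [ 0.104  0.739  1.841 -1.242  1.73  -2.097] p [ 0.5021 -0.1041  0.0623] f [ 0.1  0.3 -0.4] op 0.997
[[-0.011, -0.967, -0.255], [-0.034, 0.255, -0.966], [0.999, -0.002, -0.036]]
n 4 rot/row [-0.01   0.002 -0.006] total [-0.04  0.01 -0.03] dp world [-0.026  -0.0893 -0.0079] dp in final tool axes/30mm [-0.16  0.07  3.11] in cur [-0.15  0.08  3.11]
```

View pics/w5o.png

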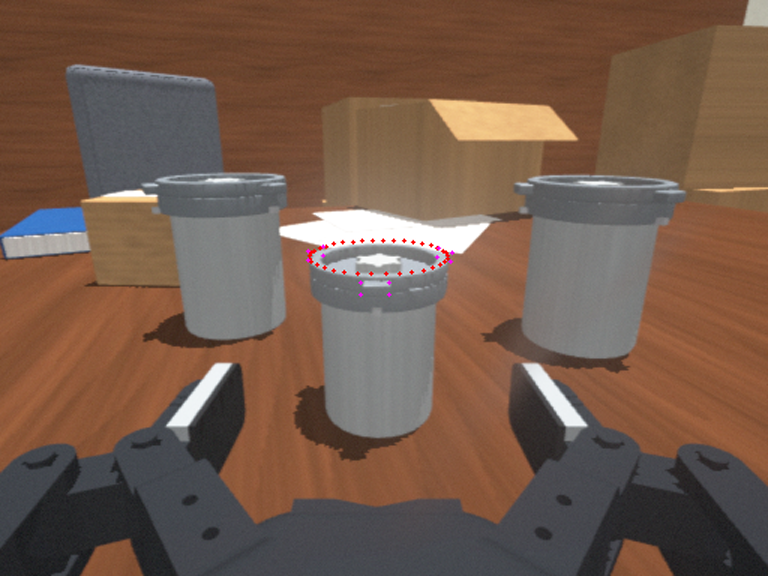

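The cup sits centred between the fingers, its rim at (378,258), and the front lug at (376,287) matches the model yaw of 73°. I'll advance and grip.

Call:
send_rows(translation=[[-0.1,0,0.75],[-0.1,0.05,0.75],[0,0,0.75],[0,0,0.75],[0,0,0.1]], rotation=[[0,0,0],[0,0,0],[0,0,0],[0,0,0],[0,0,0]], grip=[85,85,85,85,85])

```text
time: 6.62
eef_pos: [0.4749, -0.1958, 0.0525]
tcp_rot: [-0.438, 0.571, -0.423, -0.551]
contact_force: [-0.3, -0.1, -0.6]
opening: 0.997
```

Call:
send_rows(translation=[[0,0,0],[0,0,0],[0,0,0],[0,0,0],[0,0,0]], rotation=[[0,0,0],[0,0,0],[0,0,0],[0,0,0],[0,0,0]], grip=[50,50,50,50,50], squeeze=80)

```text
time: 7.25
eef_pos: [0.4771, -0.1936, 0.053]
tcp_rot: [-0.439, 0.57, -0.424, -0.55]
contact_force: [1.1, -0.5, 1.2]
opening: 0.654
```

```bash
python3 - <<'E'
from h import *
s=log();snap('wrist','w6')
E
```

```text
t 7.25 q [-0.054  0.71   1.937 -1.374  1.636 -2.053] p [ 0.4771 -0.1936  0.053 ] f [ 1.1 -0.5  1.2] op 0.654
[[-0.011, -0.967, -0.255], [-0.034, 0.255, -0.966], [0.999, -0.002, -0.035]]
```

View pics/w6.png

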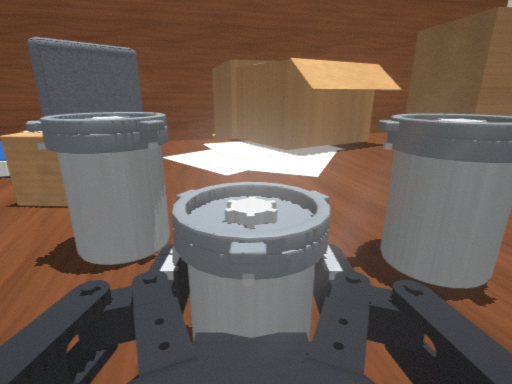

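The grip holds, and the front lug is at (248,249), nearly facing the camera, so yaw is still about 73°. Next I lift, then flip about tool z while retreating.

Call:
send_rows(translation=[[0.5,0,0],[0.9,0,0],[1,0,0],[1,0,0],[1,0,0]], rotation=[[0,0,0],[0,0,0],[0,0,0],[0,0,0],[0,0,0]], grip=[50,50,50,50,50])

```text
time: 7.92
eef_pos: [0.4744, -0.1981, 0.1853]
tcp_rot: [-0.439, 0.571, -0.423, -0.55]
contact_force: [0.2, 0.6, -3.0]
opening: 0.653
```

Call:
send_rows(translation=[[0,0,-0.4],[0,0,-0.4],[0,0,-0.4],[0,0,-0.4],[0,0,-0.4]], rotation=[[0,0,1],[0,0,1],[0,0,1],[0,0,1],[0,0,1]], grip=[50,50,50,50,50])

```text
time: 8.55
eef_pos: [0.4898, -0.1398, 0.1864]
tcp_rot: [-0.304, 0.653, -0.533, -0.445]
contact_force: [0.1, -0.8, -2.5]
opening: 0.654
```

```bash
python3 - <<'E'
from h import *
s=log();print(ray('top0',(119,164),.048))
k,_=fitk();q=s['qpos']
for h in(-84.8,-130):
  p,M=pose(BASE,h,2,-1,.1255,.0417);print(p,ik(k,p,M,[.7,.75,1.65,-1.1,1.95,.95]))
E
```

```text
t 8.55 q [ 0.043  0.463  1.947 -1.318  1.743 -1.835] p [ 0.4898 -0.1398  0.1864] f [ 0.1 -0.8 -2.5] op 0.654
[[-0.42, -0.871, -0.256], [0.076, 0.247, -0.966], [0.904, -0.425, -0.037]]
[0.59560921 0.48673101 0.048     ]
[0.46977708 0.21169692 0.12695531] (array([ 0.67,  0.74,  1.71, -1.12,  1.96,  0.95]), np.float64(0.0))
[0.43921209 0.22127541 0.12695531] (array([ 0.48,  0.88,  1.45, -0.57,  2.34,  1.17]), np.float64(0.0))
```

Call:
send_rows(translation=[[0,0,-0.4],[0,0,-0.4],[0,0,-0.4],[0,0,-0.4],[0,0,-0.4]], rotation=[[0,0,1],[0,0,1],[0,0,1],[0,0,1],[0,0,1]], grip=[50,50,50,50,50])

```text
time: 9.18
eef_pos: [0.5052, -0.0819, 0.1885]
tcp_rot: [-0.156, 0.703, -0.616, -0.319]
contact_force: [0.6, -0.2, -2.9]
opening: 0.656
```

Call:
send_rows(translation=[[0,0,-0.4],[0,0,-0.4],[0,0,-0.4],[0,0,-0.4],[0,0,-0.4]], rotation=[[0,0,1],[0,0,1],[0,0,1],[0,0,1],[0,0,1]], grip=[50,50,50,50,50])

```text
time: 9.8
eef_pos: [0.5205, -0.024, 0.1907]
tcp_rot: [-0.0, 0.72, -0.671, -0.178]
contact_force: [0.5, 0.1, -3.1]
opening: 0.653
```

Call:
send_rows(translation=[[0,0,-0.4],[0,0,-0.4],[0,0,-0.4],[0,0,-0.4],[0,0,-0.4]], rotation=[[0,0,1],[0,0,1],[0,0,1],[0,0,1],[0,0,1]], grip=[50,50,50,50,50])

```text
time: 10.42
eef_pos: [0.5359, 0.0339, 0.1928]
tcp_rot: [0.156, 0.703, -0.693, -0.029]
contact_force: [-0.4, -0.2, -2.8]
opening: 0.655
```

Call:
send_rows(translation=[[0,0,-0.4],[0,0,-0.4],[0,0,-0.4],[0,0,-0.4],[0,0,-0.4]], rotation=[[0,0,1],[0,0,1],[0,0,1],[0,0,1],[0,0,1]], grip=[50,50,50,50,50])

```text
time: 11.05
eef_pos: [0.5512, 0.0919, 0.1949]
tcp_rot: [-0.304, -0.653, 0.683, -0.122]
contact_force: [-0.2, 0.5, -3.6]
opening: 0.65
```

Call:
send_rows(translation=[[0,0,-0.4],[0,0,-0.4],[0,0,-0.4],[0,0,-0.4],[0,0,-0.4]], rotation=[[0,0,1],[0,0,1],[0,0,1],[0,0,1],[0,0,1]], grip=[50,50,50,50,50])

```text
time: 11.68
eef_pos: [0.5666, 0.1498, 0.1969]
tcp_rot: [-0.438, -0.571, 0.641, -0.267]
contact_force: [-0.8, -0.3, -3.2]
opening: 0.658
```

Call:
send_rows(translation=[[0,0,-0.4],[0,0,-0.4],[0,0,-0.2],[0,0,0],[0,0,0]], rotation=[[0,0,1],[0,0,1],[0,0,1],[0,0,1],[0,0,1]], grip=[50,50,50,50,50])

```text
time: 12.3
eef_pos: [0.5742, 0.1785, 0.1979]
tcp_rot: [-0.551, -0.463, 0.568, -0.399]
contact_force: [0.0, -0.5, -4.0]
opening: 0.652
```

```bash
python3 - <<'E'
from h import *
s=log()
p,M=pose(BASE,-84.8,2,-1,.185,.0417);rv,n=plan(p,M)
E
```

```text
t 12.3 q [ 0.474  0.796  1.38  -1.067  2.128  0.68 ] p [0.5742 0.1785 0.1979] f [ 0.  -0.5 -4. ] op 0.652
[[-0.073, 0.964, -0.256], [0.057, -0.252, -0.966], [-0.996, -0.085, -0.036]]
n 5 rot/row [-0.794 -0.196  0.193] total [-3.97 -0.98  0.97] dp world [-0.1044  0.0332 -0.0114] dp in final tool axes/30mm [ 0.33 -3.37 -1.43] in cur [ 0.7  -3.6  -0.16]
```

Call:
send_rows(translation=[[0.15,-0.7,0],[0.15,-0.7,0],[0.15,-0.7,0],[0.15,-0.7,-0.1],[0.1,-0.8,-0.1]], rotation=[[0,0,0],[0,0,0],[0,0,0],[0,0,0],[0,0,0]], grip=[50,50,50,50,50])

```text
time: 12.92
eef_pos: [0.4695, 0.213, 0.1869]
tcp_rot: [-0.551, -0.463, 0.568, -0.399]
contact_force: [-0.4, 0.6, -3.3]
opening: 0.654
```

Call:
send_rows(translation=[[0,0,0],[0,0,0],[0,0,0],[0,0,0],[0,0,0]], rotation=[[-0.79,-0.2,0.19],[-0.79,-0.2,0.19],[-0.79,-0.2,0.19],[-0.79,-0.2,0.19],[-0.79,-0.2,0.19]], grip=[50,50,50,50,50])

```text
time: 13.55
eef_pos: [0.47, 0.2132, 0.1871]
tcp_rot: [0.467, 0.513, -0.486, 0.532]
contact_force: [0.1, -0.0, -3.9]
opening: 0.655
```

Call:
send_rows(translation=[[0,0,0],[0,0,0]], rotation=[[0,0,0],[0,0,0]], grip=[50,50])

```text
time: 13.8
eef_pos: [0.4708, 0.213, 0.1873]
tcp_rot: [0.468, 0.513, -0.486, 0.531]
contact_force: [-0.2, -0.6, -2.2]
opening: 0.656
```

```bash
python3 - <<'E'
from h import *
s=log()
p,M=pose(BASE,-84.8,2,-1,.185,.0417);rv,n=plan(p,M)
a=snap('top','t2');b=snap('scene','s2');snap('wrist','w7')
q=proj('s2',[.466,.253,.14])[0];x,y=(q-[45,55]).astype(int)
q=proj('t2',[.466,.253,.14])[0];u,v=(q-[35,45]).astype(int)
S=cv2.resize(b[y:y+100,x:x+90],(400,444),interpolation=cv2.INTER_CUBIC);T=cv2.resize(cv2.imread('pics/w7.png'),(395,296))
out=np.zeros((450,800,3),np.uint8);out[:444,:400]=S;out[:296,405:]=T
cv2.imwrite('pics/c2.png',out)
E
```

```text
t 13.8 q [ 0.674  0.634  1.723 -1.157  2.     0.865] p [0.4708 0.213  0.1873] f [-0.2 -0.6 -2.2] op 0.656
[[0.001, 0.996, 0.089], [-0.036, 0.089, -0.995], [-0.999, -0.002, 0.036]]
n 1 rot/row [-0.022  0.018  0.021] total [-0.02  0.02  0.02] dp world [-0.001  -0.0013 -0.0009] dp in final tool axes/30mm [ 0.03 -0.04  0.04] in cur [ 0.03 -0.04  0.04]
```

View pics/c2.png

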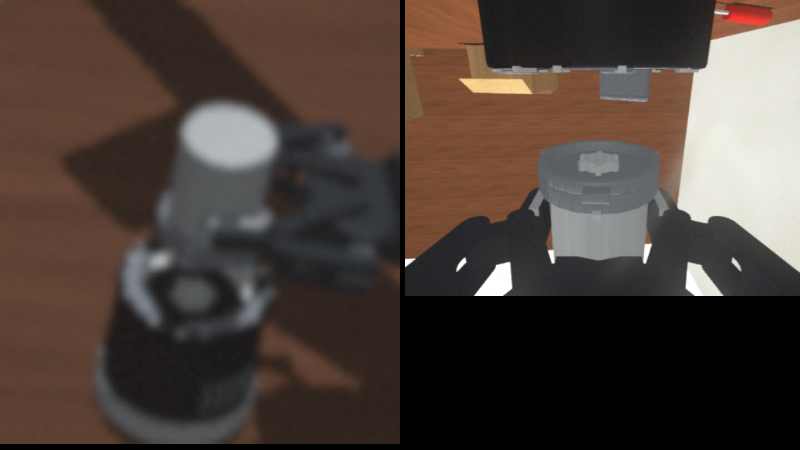

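```bash
python3 - <<'E'
from h import *
g=cv2.cvtColor(cv2.imread('pics/w7.png'),cv2.COLOR_BGR2GRAY)
for y in range(84,98,2): 
    r=g[y,90:405].astype(int); on=np.where(r>90)[0]+90
    runs=np.split(on,np.where(np.diff(on)>1)[0]+1); print(y,[(int(k[0]),int(k[-1])) for k in runs if len(k)])
B=BASE
for t in range(0,360,120):
  for nm,off in(('slot',0),('l-',-12),('l+',12),('dot',-45),('bar',-90)):
    a=np.radians(97.3+t+off);q=proj('w7',B+[.0485*np.cos(a),.0485*np.sin(a),.109])[0]
    if np.sin(a)>.2: print(nm,t,q.round(1))
for sx in(-1,1): print('rim edge',proj('w7',B+[sx*.051,0,.109]).round(1))
# cup cap/lug
for y in(225,235,242,248,255): print('cup',y,g[y,225:275].tolist())
E
```

```text
84 [(90, 105), (390, 404)]
86 [(90, 107), (139, 148), (191, 202), (276, 287), (389, 404)]
88 [(90, 111), (138, 170), (189, 289), (292, 292), (295, 370), (385, 404)]
90 [(90, 170), (174, 185), (187, 316), (320, 326), (329, 330), (336, 338), (340, 404)]
92 [(90, 214), (219, 219), (236, 236), (252, 332), (338, 338), (340, 340), (343, 344), (349, 404)]
94 [(90, 225), (227, 229), (232, 232), (240, 241), (246, 246), (249, 249), (252, 404)]
96 [(90, 199), (202, 202), (205, 205), (207, 210), (213, 213), (222, 223), (228, 230), (233, 233), (235, 241), (245, 245), (248, 248), (251, 316), (318, 318), (322, 324), (326, 327), (330, 334), (336, 337), (339, 339), (341, 404)]
slot 0 [241.3  89.7]
l- 0 [282.9  89.8]
l+ 0 [200.6  89.7]
dot 0 [366.1  90.4]
bar 120 [151.5  89.9]
rim edge [[116.   90.7]]
rim edge [[374.2  91.3]]
cup 225 [97, 95, 96, 95, 93, 95, 98, 95, 96, 94, 94, 99, 95, 95, 97, 97, 95, 96, 98, 97, 100, 115, 139, 146, 148, 146, 145, 148, 141, 120, 105, 99, 100, 98, 94, 95, 95, 97, 92, 96, 93, 95, 99, 95, 96, 97, 96, 95, 95, 97]
cup 235 [101, 102, 102, 100, 100, 100, 100, 102, 100, 98, 9
[... 202 characters left out ...]
5, 108, 107, 104, 99, 98, 98, 96, 99, 101, 96, 98, 97, 95, 96, 98, 98, 100, 101, 99, 100, 102, 101, 100, 101, 100, 100, 96, 97, 97, 96, 93, 96, 97, 96, 96, 97, 97, 98, 105, 105, 106, 111, 107, 109, 109, 106, 107]
cup 248 [117, 116, 115, 116, 102, 99, 99, 95, 101, 95, 97, 99, 101, 99, 96, 100, 97, 95, 97, 98, 98, 96, 96, 96, 98, 98, 98, 100, 97, 96, 97, 96, 99, 98, 97, 97, 100, 100, 96, 95, 94, 103, 109, 112, 110, 108, 108, 108, 109, 107]
cup 255 [111, 108, 109, 108, 112, 110, 110, 108, 108, 109, 110, 109, 108, 112, 111, 108, 109, 109, 108, 110, 109, 107, 111, 107, 109, 108, 109, 110, 109, 107, 111, 110, 110, 108, 110, 109, 107, 111, 107, 102, 101, 106, 107, 112, 110, 110, 108, 108, 110, 109]
```

The base marks in the wrist view agree with prediction: slot column 239 against 241, under 1 mm off. The lug offset is unchanged. I'll lower in steps, watching the force.

Call:
send_rows(translation=[[0.4,-0.02,0.02],[0.4,0,-0.02],[0.4,0,-0.02],[0.2,0,0],[0,0,0]], rotation=[[0,0,0],[0,0,0],[0,0,0],[0,0,0],[0,0,0]], grip=[50,50,50,50,50])

```text
time: 14.58
eef_pos: [0.47, 0.2115, 0.1443]
tcp_rot: [0.467, 0.513, -0.487, 0.531]
contact_force: [0.4, -0.5, -2.9]
opening: 0.657
```

Call:
send_rows(translation=[[0.1,0,0],[0.1,0,-0.01],[0,0,0],[0,0,0]], rotation=[[0,0,0],[0,0,0],[0,0,0],[0,0,0]], grip=[50,50,50,50])

```text
time: 15.08
eef_pos: [0.4702, 0.2118, 0.1392]
tcp_rot: [0.468, 0.513, -0.486, 0.531]
contact_force: [0.0, 0.4, -1.9]
opening: 0.655
```

```bash
python3 - <<'E'
from h import *
s=log();print(s['wrist_torque'])
p,M=pose(BASE,-84.8,2,-1,.1255,.0417);plan(p,M)
E
```

```text
t 15.07 q [ 0.674  0.716  1.71  -1.132  1.971  0.932] p [0.4702 0.2118 0.1392] f [ 0.   0.4 -1.9] op 0.655
[[0.001, 0.996, 0.089], [-0.037, 0.089, -0.995], [-0.999, -0.002, 0.037]]
[0.963914   0.0430632  0.01116473]
n 1 rot/row [-0.014  0.026  0.024] total [-0.01  0.03  0.02] dp world [-0.0004 -0.0001 -0.0122] dp in final tool axes/30mm [ 0.41 -0.01 -0.01] in cur [ 0.41 -0.01 -0.01]
```

Call:
send_rows(translation=[[0.1,0,0],[0,0,0],[0,0,0]], rotation=[[0,0,0],[0,0,0],[0,0,0]], grip=[50,50,50])

```text
time: 15.45
eef_pos: [0.4702, 0.2116, 0.136]
tcp_rot: [0.468, 0.513, -0.487, 0.531]
contact_force: [0.1, -0.9, -3.1]
opening: 0.653
```

Call:
send_rows(translation=[[0.07,0,0],[0,0,0],[0,0,0]], rotation=[[0,0,0],[0,0,0],[0,0,0]], grip=[50,50,50])

```text
time: 15.82
eef_pos: [0.4702, 0.2115, 0.1339]
tcp_rot: [0.467, 0.513, -0.487, 0.531]
contact_force: [0.4, -0.1, -2.9]
opening: 0.655
```

Call:
send_rows(translation=[[0.1,0,0],[0,0,0],[0,0,0]], rotation=[[0,0,0],[0,0,0],[0,0,0]], grip=[50,50,50])

```text
time: 16.2
eef_pos: [0.4702, 0.2114, 0.1309]
tcp_rot: [0.467, 0.513, -0.487, 0.531]
contact_force: [0.6, 0.2, -2.0]
opening: 0.659
```

Call:
send_rows(translation=[[0.07,0,0],[0,0,0],[0,0,0]], rotation=[[0,0,0],[0,0,0],[0,0,0]], grip=[50,50,50])

```text
time: 16.58
eef_pos: [0.4702, 0.2113, 0.1289]
tcp_rot: [0.468, 0.513, -0.487, 0.531]
contact_force: [0.1, -0.1, -2.5]
opening: 0.655
```

Call:
send_rows(translation=[[0.06,0,0],[0,0,0],[0,0,0]], rotation=[[0,0,0],[0,0,0],[0,0,0]], grip=[50,50,50])

```text
time: 16.95
eef_pos: [0.4703, 0.2113, 0.1274]
tcp_rot: [0.468, 0.512, -0.487, 0.531]
contact_force: [-0.1, -0.1, -0.4]
opening: 0.654
```

Call:
send_rows(translation=[[0.04,0,0],[0,0,0],[0,0,0]], rotation=[[0,0,0],[0,0,0],[0,0,0]], grip=[50,50,50])

```text
time: 17.32
eef_pos: [0.4702, 0.2113, 0.1274]
tcp_rot: [0.468, 0.511, -0.487, 0.532]
contact_force: [-2.5, -2.9, 5.1]
opening: 0.659
```

The cup is home: z is 0.1274 against an expected 0.127, with 5 N of floor reaction. Next, turn it clockwise about the cup axis.

Call:
send_rows(translation=[[0,-0.06,0],[0,-0.06,0],[0,-0.06,0],[0,-0.06,0],[0,0,0]], rotation=[[0.5,0,-0.02],[0.5,0,-0.02],[0.5,0,-0.02],[0.5,0,-0.02],[0,0,0]], grip=[50,50,50,50,50], squeeze=100)

```text
time: 17.95
eef_pos: [0.4632, 0.2113, 0.1274]
tcp_rot: [-0.511, -0.468, 0.532, -0.487]
contact_force: [-1.4, -1.8, 6.1]
opening: 0.645
```

```bash
python3 - <<'E'
from h import *
s=log();print(s['wrist_torque'])
M=R.from_quat(s['tcp_rot']).as_matrix();print('axis',s['eef_pos']-M[:,2]*.0417,'head',np.degrees(np.arctan2(M[1,2],M[0,2])))
E
```

```text
t 17.95 q [ 0.635  0.78   1.628 -1.016  2.063  0.964] p [0.4632 0.2113 0.1274] f [-1.4 -1.8  6.1] op 0.645
[[-0.004, 0.996, -0.087], [-0.04, -0.087, -0.995], [-0.999, -0.001, 0.04]]
[-0.35376184 -0.02802158 -0.26963303]
axis [0.46682109 0.25280272 0.12573209] head -95.00944240853883
```

Call:
send_rows(translation=[[0,-0.073,-0.002],[0,-0.073,-0.002],[0,-0.073,-0.002],[0,-0.073,-0.002],[0,-0.073,-0.002]], rotation=[[0.6,0,-0.024],[0.6,0,-0.024],[0.6,0,-0.024],[0.6,0,-0.024],[0.6,0,-0.024]], grip=[50,50,50,50,50])

```text
time: 18.58
eef_pos: [0.4526, 0.2137, 0.1274]
tcp_rot: [-0.567, -0.398, 0.591, -0.414]
contact_force: [-1.3, -2.0, 6.3]
opening: 0.647
```

```bash
python3 - <<'E'
from h import *
s=log();print(s['wrist_torque'])
M=R.from_quat(s['tcp_rot']).as_matrix();print('axis',s['eef_pos']-M[:,2]*.0417,'head',np.degrees(np.arctan2(M[1,2],M[0,2])))
E
```

```text
t 18.57 q [ 0.572  0.832  1.532 -0.844  2.198  1.018] p [0.4526 0.2137 0.1274] f [-1.3 -2.   6.3] op 0.647
[[-0.015, 0.94, -0.341], [-0.038, -0.342, -0.939], [-0.999, -0.001, 0.04]]
[-0.3929553   0.0322547   0.16314976]
axis [0.46682854 0.25289232 0.1257397 ] head -109.97262176340237
```

Call:
send_rows(translation=[[0,-0.073,-0.002],[0,-0.073,-0.002],[0,-0.073,-0.002],[0,-0.073,-0.002],[0,-0.073,-0.002]], rotation=[[0.6,0,-0.024],[0.6,0,-0.024],[0.6,0,-0.024],[0.6,0,-0.024],[0.6,0,-0.024]], grip=[50,50,50,50,50])

```text
time: 19.2
eef_pos: [0.443, 0.2187, 0.1275]
tcp_rot: [-0.614, -0.32, 0.64, -0.333]
contact_force: [-2.0, -2.7, 5.5]
opening: 0.649
```

Call:
send_rows(translation=[[0,-0.073,-0.002],[0,-0.073,-0.002],[0,0,0],[0,0,0],[0,0,0]], rotation=[[0.6,0,-0.024],[0.6,0,-0.024],[0,0,0],[0,0,0],[0,0,0]], grip=[50,50,50,50,50])

```text
time: 19.82
eef_pos: [0.4397, 0.2212, 0.1275]
tcp_rot: [-0.63, -0.288, 0.657, -0.299]
contact_force: [-0.9, -2.6, 5.5]
opening: 0.65
```

```bash
python3 - <<'E'
from h import *
s=log();print(s['wrist_torque'])
M=R.from_quat(s['tcp_rot']).as_matrix();print('axis',s['eef_pos']-M[:,2]*.0417,'head',np.degrees(np.arctan2(M[1,2],M[0,2])))
b=snap('scene','s3');snap('wrist','w8')
q=proj('s3',[.466,.253,.12])[0];x,y=(q-[45,50]).astype(int)
w=cv2.imread('pics/w8.png')
out=np.zeros((440,800,3),np.uint8);out[:400,:360]=cv2.resize(b[y:y+100,x:x+90],(360,400),interpolation=cv2.INTER_CUBIC)
out[:,365:]=cv2.resize(w[:310],(435,440),interpolation=cv2.INTER_AREA) if 0 else cv2.resize(w[60:280,140:358],(435,440),interpolation=cv2.INTER_CUBIC)
cv2.imwrite('pics/c3.png',out)
E
```

```text
t 19.82 q [ 0.471  0.882  1.441 -0.559  2.353  1.172] p [0.4397 0.2212 0.1275] f [-0.9 -2.6  5.5] op 0.65
[[-0.028, 0.756, -0.654], [-0.03, -0.655, -0.755], [-0.999, -0.001, 0.041]]
[-0.3218329   0.16662889  0.15854218]
axis [0.46694892 0.25269192 0.12576447] head -130.91570755243137
```

View pics/c3.png

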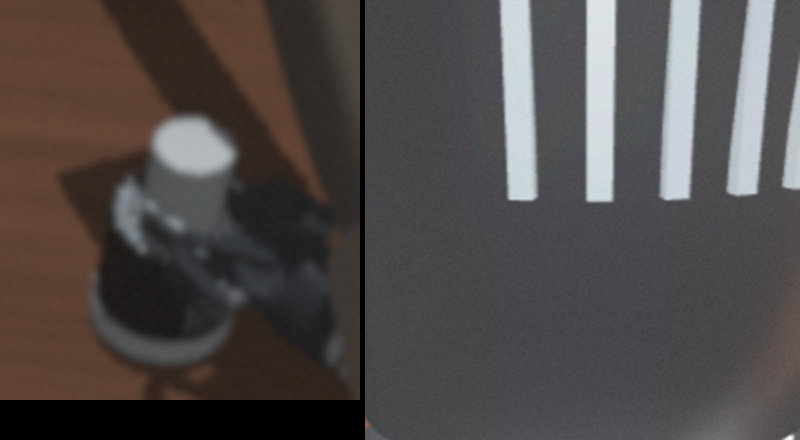

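```bash
python3 - <<'E'
from h import *
log(); print(ticket.sign_off())
E
```

```text
t 19.93 q [ 0.471  0.882  1.441 -0.559  2.353  1.172] p [0.4397 0.2212 0.1275] f [-1.5 -3.   5.5] op 0.648
[[-0.028, 0.756, -0.654], [-0.03, -0.655, -0.755], [-0.999, -0.001, 0.041]]
the job is handed in; nothing more can be done
None
```

I turned the small cup over, set it blade cap down in the motor base, turned it clockwise to the pulse position and handed in while still gripping it. The sign-off gave no verdict, so I can't confirm that it passed.

**Home in the well:** the tool stopped 0.4 mm above the computed height, with about 5 N pushing back from the well floor. The estimated cup axis was about 1 mm from the measured base centre.

**Pulse position:** the gripper turned 46° from the slots, so I expect the switch ring at roughly 43–46°. I could not read the ring directly. The wrist torque stayed at a few tenths of a N m, about what the spring should give, so a jam or slip is unlikely.

**Grip:** the squeeze was set to 100 N at hand-in, with the arm at rest. The run took 19.9 s of the 64 s allowed.

**Checks that disagreed or failed:**
- **Fingertips:** both cameras showed the open fingertips about 40 mm behind the reported TCP, not at it as the description says. I used the camera values for the grasp.
- **Last wrist picture:** it showed only the base wall, so it did not confirm the pulse mark. The scene view showed the cup upright and deep in the base.
- **Carton, tape roll and screwdriver:** I never saw contact forces suggesting I had touched them, but I did not measure their positions again at the end.

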